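Measure out a level scoop of puppet-stand discs

TASK

Take the square-panned scoop that lies in the dark measuring tray by its grip and push it along the bin's floor under the stack of three wooden discs until it meets the stop board; draw it back and lift it with all three discs in it. Drag it sideways out of the bin beneath the steel strike bar, so that the bar strikes the top disc off, back into the bin. Set the scoop with its level measure of two discs down flat on the middle of the open landing beside the bin and let go.

Things in the scene. Friction and masses are not known exactly. Their poses are not given: they have to be found in the camera images.
- scoop_grip (a point): Loose aluminium scoop, about 200 g, in the bin: centre of its wooden grip block, 36 mm along x, 18 mm across y (grip here), 36 mm high. Axes: x towards the scoop's open mouth, z up. Flat underside of the scoop 58 mm below this point. The pan lies ahead, held by a 20 mm wide sloping strap. At the start the scoop stands on the bin floor, mouth towards the discs, its edge 5 mm or more short of them.
- scoop_pan (a point): Middle of the pan's flat underside, 85 mm ahead of the grip, same axes. Inside 62 mm wide (y), outside 68; side walls 30 mm high, ending at x = 24 mm; back wall's inner face at x = -30, 32 mm high. The 2.5 mm floor ends in a 6.5 mm high lip at x = 28, then a ramp down to a thin edge at x = 48. It holds two discs, one on the other; a third stands proud.
- stop_board (a point): Fixed dark tray: point on the bin's floor at the middle of the near face of its stop board. Axes: x towards the board, y to the strike bar's side, z up. Bin: x -238 to 0, y -70 to 70 mm; walls 28 mm high, 6 thick. Board: 10 mm thick, 11 to 66 mm above the floor; the scoop's lip goes under it, its side walls meet it (pan middle then at x = -24): draw back over 30 mm before lifting.
- strike (a point): Free near end of the fixed steel strike bar, middle of its underside; axes as the tray's. The bar is 6 mm wide, 18 mm high and runs 107 mm from here along +x to a post, 59 mm above the top of the bin's +y wall. The scoop passes beneath it with its underside best 42 mm below this point (37 to 47) and its pan middle 30 mm (15 to 42) along +x from here, so that wall, strap and board are cleared.
- landing (a point): Middle of the tray's landing: flat dark board beyond the strike bar's wall, at the height of the bin floor, 130 mm wide along y, 288 mm along x; axes as the tray's. The scoop's pan middle goes here.
- disc1_mid (a point): Plain pale turned wooden disc, 48 mm diameter, 16 mm thick, 20 g; its lower rim is bevelled (4 mm high, 9 mm in), so that the scoop's edge can slip under. Point: its centre; z along its axis. At the start: bottom of the stack, flat on the bin floor, against the stop board.
- disc2_mid (a point): Plain pale turned wooden disc, 48 mm diameter, 16 mm thick, 20 g; its lower rim is bevelled (4 mm high, 9 mm in), so that the scoop's edge can slip under. Point: its centre; z along its axis. At the start: middle of the stack.
- disc3_mid (a point): Plain pale turned wooden disc, 48 mm diameter, 16 mm thick, 20 g; its lower rim is bevelled (4 mm high, 9 mm in), so that the scoop's edge can slip under. Point: its centre; z along its axis. At the start: top of the stack.
Things that resemble listed ones, but are neither listed nor needed, are in the scene too. What is shaped like the part that bears scoop_grip but red or turquoise is not meant.

How it is judged:
By the outcome, as a careful person would: the job done as asked, in the order asked, and still so for the second after the job is handed in, with the robot touching nothing.
It also fails if it takes over 43 s, if anything falls off the work surface, if the arm or the gripper's body presses on something with over 40 N, if the wrist force passes 120 N, or if a joint passes its speed limit or range.

ROBOT

A 6-joint arm with a two-finger parallel gripper is mounted at the origin on the work surface. World frame = base frame: x ahead of the robot, y to its left, z up, the work surface at z = 0. Lengths are in m, angles in rad, forces in N, time in s.
With the tool pointing down it reaches from about 0.3 to 0.775 m from the base axis. Payload 14.6 kg.
Tool frame: the origin (TCP) lies at the very end of the fingers, on their centre line; the grasp point (between the pads) lies 19 mm behind it; z points along the fingers, y is the line along which they close (so a half turn about z gives the same grasp; the last joint's range is limited). The gripper opens to 94 mm and grips with 3 to 60 N. Pads are 16 mm wide; open, the fingers measure 119 mm over their backs; the gripper's body (75 mm by 177 mm) begins 78 mm behind the grasp point.
Start: joints at [-1.306, 0.3, 1.521, -0, 1.321, -0.067], TCP at [0.179, -0.52, 0.205] pointing down, gripper open.
Joint ranges: [-3.03, 3.03], [-0.79, 2.21], [0.23, 2.52], [-1.04, 4.18], [0, 3.07], [-2.55, 2.55]. Speed limits (rad/s): [2.22, 2.22, 2.57, 3.14, 3.14, 3.14].

INTERFACE

Orientations are given as [roll, pitch, yaw] about the fixed x, y, z axes, in that order (R = Rz(yaw) Ry(pitch) Rx(roll)).
In Python, from station import ctrl gives the robot as it stands.
- The arm moves only by the tool move_arm, never from a script. Its argument "increments" is a list of rows, each a list of 7 numbers: the opening, from 0 (shut) to 1 (fully open), then the shift along the tool's x, y, z in units of 50 mm (1.0 is 50 mm), then the turn, a rotation vector about the tool's x, y, z in rad. In form: [[claw, tx, ty, tz, rx, ry, rz], ...]. A call has 1 to 20 rows; each row shifts and turns the commanded pose from where the row before left it, along the tool's axes as they then stand; what a row does not reach is not made up. A row lasts 1/10 s, in which the tool goes at most 50 mm and 8.59 degrees, less where a joint would pass 70% of its speed; a pose out of reach is approached as far as the arm can. A call is refused whole if a number of a shift passes 1 or a number of a turn 0.15, either way. A call with a gripper value outside its range is refused whole. The fingers move at their own pace and stop on an object; "force" is the grip in N (left out, the last holds). Time passes only in rows, so rows that do not move let the fingers close. It gives the time, the measured TCP pose, the force, the opening and the grip force at its end, in the units of the state.
- ctrl.get_obs(): the state, without advancing time (a new reading comes with each control period).
- ctrl.camera(name): name is "side" or "top" or "wrist"; returns a dict with "color" (480x640x3 uint8, blue, green, red), "K" (3x3 intrinsics, pixels), "distortion" ([k1, k2, p1, p2, k3] as OpenCV has them; the pictures are not rectified), "pose" (4x4, takes a point from camera to world coordinates); the wrist camera has in their place "tool_from_camera" (4x4, takes a point from camera to tool coordinates, whose origin is the TCP and whose axes are the flange's). Camera axes: x right, y down, z forward; pixel columns grow to the right and rows downward; lengths in m; the calibration is good to about 2 mm. A picture is of the moment at which its call begins: read the wrist's pose just before it. There is no depth.
- ctrl.hand_in(): hands the job in; it is judged then, once.
Trained networks look in a picture, given as the dict that the camera call returned (one of the last four; its "shot" number tells which), for a name from the list of things; names that differ only in an ending like _2 or _b are one class to them, and where a whole thing is asked for, a point or a joint stands for the part that bears it (a point fixed in the world has none). Each returns a list of dicts, best first, with "conf" (0 to 1); they miss things now and then, are a little off and sometimes report something else, mostly with a low value. They report only what shows in the picture. A call takes as long as a camera call. They do not tell look-alikes from the thing itself.
- ctrl.cut_out(name, picture): "mask" (480x640 bool, what is visible of it) and "centre" ([row, column] in pixels, amid what is visible of it).
The state is a dict: "time_s": time; "qpos": joint angles; "joint_vel": joint speeds; "tau": joint torques, N m; "ee_pos": TCP position; "eef_rot": TCP orientation; "force": force on the tool from outside, world axes, zero at the start; "moment": the same for the moment, N m; "grip_width": finger opening in m; "grip_force": force on a finger pad.
Only numpy, scipy, OpenCV 4.12 (cv2) and the standard library are available. Lean on these libraries where they do the work, as an engineer would, in place of code of your own. Each camera call takes 0.05 s, during which the arm holds its last target. There are 200 camera calls.

## Working session

There is one attempt and no reset: what is moved stays moved. The work goes in short steps, Python scripts to look and compute and a tool call to move; the robot and the scene stay as the last step left them, time stands still between calls to the robot, and variables do not carry over. Pictures are saved under pics/ and viewed, at most 10 in all, crops included, and the job is handed in when it is done.

Besides the shell and the picture viewer there is one more tool, called after ">>>" by a JSON object that holds its "method" and its "body", one argument or row to a line. move_arm: Moves the arm, as the interface text tells. Its arguments: {"type":"object","properties":{"increments":{"type":"array","items":{"type":"array","items":{"type":"number"}}},"force":{"type":"number"}},"required":["increments"]}

```bash
mkdir -p pics; ls
python3 - <<'E'
from station import ctrl
import cv2,numpy as np,pickle
o=ctrl.get_obs();print({k:np.round(v,3).tolist() for k,v in o.items()})
D={}
for n in ["top","side"]:
    p=ctrl.camera(n);cv2.imwrite(f"pics/{n}0.png",p["color"]);D[n]=p
    print(n,np.round(p["K"],1).tolist(),np.round(p["distortion"],3),np.round(p["pose"],3).tolist())
    for t in ["scoop_grip","scoop_pan","disc1_mid","stop_board","strike","landing"]:
        print(t,[(round(r["conf"],2),np.round(r["centre"]).tolist(),int(r["mask"].sum())) for r in ctrl.cut_out(t,p)])
pickle.dump(D,open("p0.pkl","wb"))
E
```

```text
pics
{'time_s': 0.0, 'qpos': [-1.306, 0.3, 1.522, -0.0, 1.321, -0.067], 'joint_vel': [-0.001, 0.0, 0.001, -0.0, 0.0, 0.001], 'tau': [-0.0, -53.18, -35.274, 0.071, 0.024, -0.0], 'ee_pos': [0.179, -0.52, 0.205], 'eef_rot': [-3.14, -0.0, 0.332], 'force': [-0.176, -0.167, -0.212], 'moment': [0.088, -0.028, 0.044], 'grip_force': 0.0, 'grip_width': 0.094}
top [[516.6, 0.0, 317.8], [0.0, 516.6, 242.6], [0.0, 0.0, 1.0]] [0.043 0.    0.    0.    0.   ] [[0.097, -0.966, 0.24, 0.256], [-0.995, -0.096, 0.017, 0.022], [0.007, -0.241, -0.971, 1.123], [0.0, 0.0, 0.0, 1.0]]
scoop_grip [(0.97, [244.0, 355.0], 1312), (0.73, [162.0, 205.0], 1195), (0.63, [364.0, 457.0], 989)]
scoop_pan [(0.97, [368.0, 458.0], 886), (0.81, [242.0, 353.0], 1353), (0.63, [164.0, 206.0], 1208)]
disc1_mid []
stop_board []
strike [(0.78, [224.0, 344.0], 18688)]
landing [(0.96, [225.0, 345.0], 18680)]
side [[556.4, 0.0, 318.5], [0.0, 556.4, 242.7], [0.0, 0.0, 1.0]] [-0.088  0.     0.     0.     0.   ] [[-0.749, -0.408, 0.522, -0.024], [-0.662, 0.442, -0.605, 0.64], [0.016, -0.799, -0.601, 0.705], [0.0, 0.0, 0.0, 1.0]]
scoop_grip [(0.7, [251.0, 336.0], 1365), (0.6, [308.0, 140.0], 1906), (0.2, [216.0, 300.0], 338)]
scoop_pan [(0.97, [252.0, 334.0], 1453), (0.96, [305.0, 135.0], 1842)]
disc1_mid [(0.6, [233.0, 297.0], 122)]
stop_board [(0.82, [259.0, 297.0], 16263)]
strike [(0.59, [256.0, 298.0], 16619)]
landing [(0.76, [258.0, 296.0], 16481)]
```

View pics/top0.png

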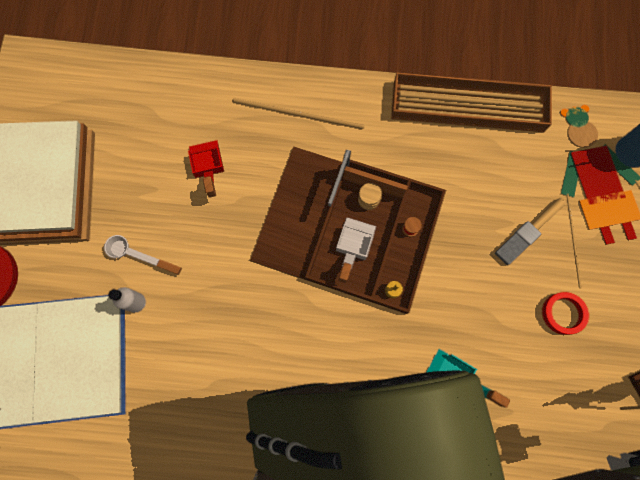

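View pics/side0.png

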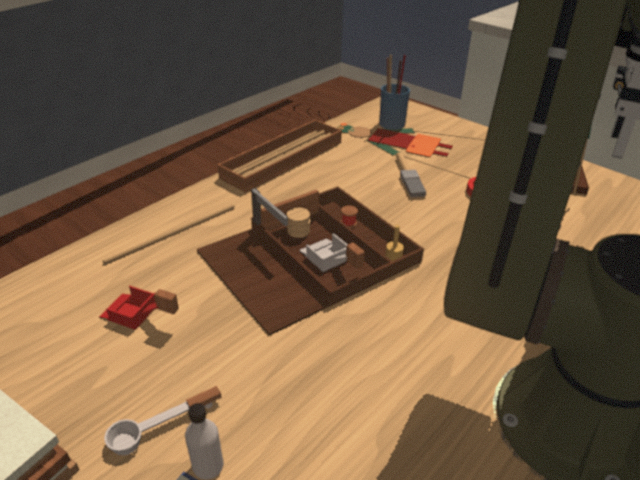

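Three scoops appear in the top view: red (205,160), turquoise (455,370) and plain aluminium (355,242). The aluminium one, lying in the dark tray with its grip at about (347,270), fits the description. I'll confirm this in an enlarged crop.

```bash
cat > h.py <<'E'
import numpy as np,cv2
from scipy.spatial.transform import Rotation as R
def ray(p,uv,T=None):
    T=p["pose"] if T is None else T
    q=cv2.undistortPoints(np.array([[uv]],float),p["K"],p["distortion"])[0,0]
    d=T[:3,:3]@np.array([q[0],q[1],1]);return T[:3,3],d
def at(p,uv,z,T=None):
    o,d=ray(p,uv,T);return o+d*(z-o[2])/d[2]
def proj(p,X,T=None):
    T=p["pose"] if T is None else T
    X=(np.atleast_2d(X)-T[:3,3])@T[:3,:3]
    return cv2.projectPoints(X,np.zeros(3),np.zeros(3),p["K"],p["distortion"])[0][:,0]
def toolT(o):
    T=np.eye(4);T[:3,:3]=R.from_euler("xyz",o["eef_rot"]).as_matrix();T[:3,3]=o["ee_pos"];return T
E
python3 - <<'E'
import pickle,cv2,numpy as np
from h import *
D=pickle.load(open("p0.pkl","rb"));p=D["top"]
c=p["color"][135:325,235:455];cv2.imwrite("pics/topc.png",cv2.resize(c,None,fx=3.6,fy=3.15,interpolation=cv2.INTER_CUBIC))
for uv,z in [((293,148),.01),((250,260),.01),((445,188),.035),((409,314),.035),((347,270),.06),((370,190),.05)]: print(uv,at(p,uv,z).round(3))
E
```

```text
(293, 148) [0.751 0.121 0.01 ]
(250, 260) [0.478 0.186 0.01 ]
(445, 188) [ 0.678 -0.228  0.035]
(409, 314) [ 0.391 -0.164  0.035]
(347, 270) [ 0.466 -0.026  0.06 ]
(370, 190) [ 0.651 -0.062  0.05 ]
```

View pics/topc.png

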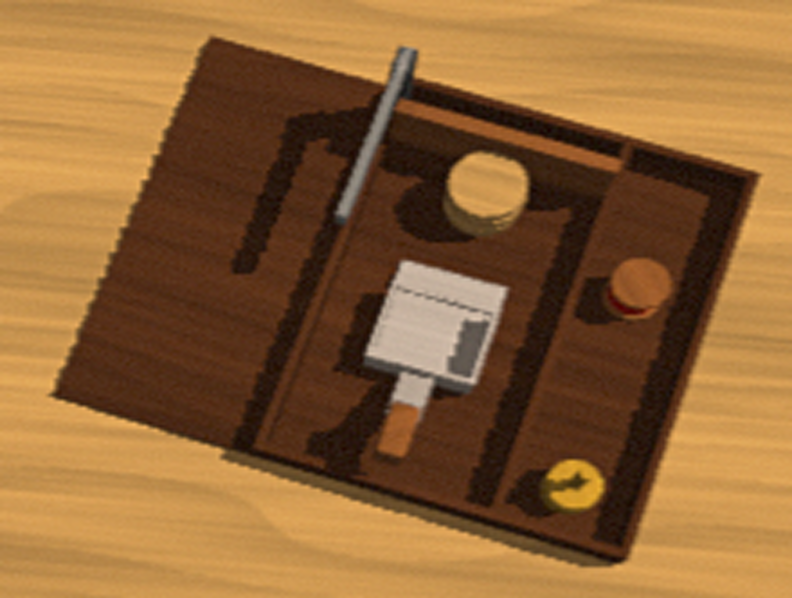

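The crop confirms it: the aluminium scoop is in the dark tray, with its mouth towards the pale discs at crop (487,190) and its grip at crop (398,430). Next I'll move above the tray for a near look.

>>> {"method": "move_arm", "body": {
  "increments": [
    [1,0.62,-0.53,-0.19,0,0,0],
    [1,0.62,-0.53,-0.19,0,0,0],
    [1,0.62,-0.53,-0.19,0,0,0],
    [1,0.62,-0.53,-0.19,0,0,0],
    [1,0.62,-0.53,-0.19,0,0,0],
    [1,0.62,-0.53,-0.19,0,0,0],
    [1,0.62,-0.53,-0.19,0,0,0],
    [1,0.62,-0.53,-0.19,0,0,0],
    [1,0.62,-0.53,-0.19,0,0,0],
    [1,0.62,-0.53,-0.19,0,0,0],
    [1,0.62,-0.53,-0.19,0,0,0],
    [1,0.62,-0.53,-0.19,0,0,0],
    [1,0.62,-0.53,-0.19,0,0,0],
    [1,0.62,-0.53,-0.19,0,0,0],
    [1,0,0,0,0,0,0.115],
    [1,0,0,0,0,0,0.115],
    [1,0,0,0,0,0,0.115],
    [1,0,0,0,0,0,0.115],
    [1,0,0,0,0,0,0.106],
    [1,0,0,0,0,0,0]
  ]
}}

```text
time_s: 2.7
ee_pos: [0.4686, -0.0278, 0.3385]
eef_rot: [-3.142, -0.0, -0.236]
force: [0.1, -0.1, -0.5]
grip_width: 0.0944
grip_force: 0.0
```

Run:
```python
from station import ctrl
from h import *
import pickle
o=ctrl.get_obs();p=ctrl.camera("wrist");T=toolT(o)@p["tool_from_camera"];p["pose"]=T
print(o["time_s"],o["ee_pos"],o["eef_rot"]);print(p["tool_from_camera"].round(3).tolist(),p["K"].round(1).tolist(),p["distortion"])
for t in ["scoop_grip","scoop_pan","disc1_mid"]:
    print(t,[(round(r["conf"],2),np.round(r["centre"]).tolist(),int(r["mask"].sum())) for r in ctrl.cut_out(t,p)])
cv2.imwrite("pics/w1.png",p["color"]);pickle.dump(p,open("w1.pkl","wb"))
```

```text
2.7 [ 0.4686048  -0.02783201  0.3385018 ] [-3.14158113e+00 -9.27058689e-05 -2.35846042e-01]
[[-0.0, -0.962, -0.272, 0.079], [1.0, 0.0, -0.001, 0.0], [0.001, -0.272, 0.962, -0.18], [0.0, 0.0, 0.0, 1.0]] [[379.0, 0.0, 320.3], [0.0, 379.0, 245.3], [0.0, 0.0, 1.0]] [0.02465389 0.         0.         0.         0.        ]
scoop_grip [(0.89, [101.0, 16.0], 3655), (0.83, [148.0, 316.0], 4757)]
scoop_pan [(0.96, [145.0, 317.0], 4651), (0.77, [297.0, 522.0], 4690), (0.6, [102.0, 22.0], 3747)]
disc1_mid []
```

View pics/w1.png

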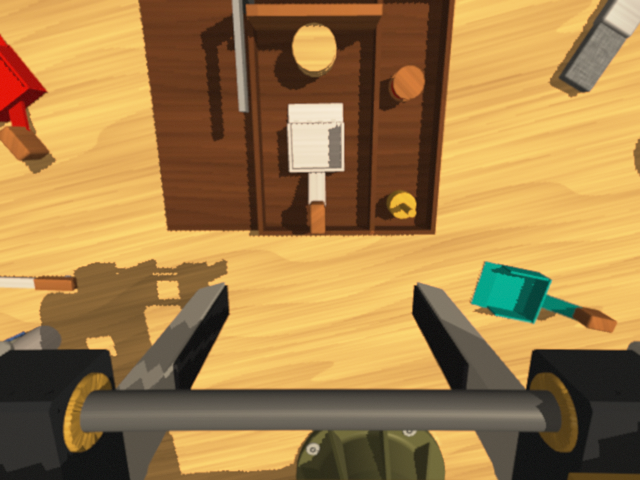

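The wrist view shows the tray square to the image: scoop pan (316,140), grip (317,217), stack (314,48), bar end (241,110) and board top edge (row ~15). I'll fit the tray and scoop models to these points and overlay them.

```bash
cat > fit.py <<'E'
import pickle
from h import *
from scipy.optimize import least_squares
w=pickle.load(open("w1.pkl","rb"));t=pickle.load(open("p0.pkl","rb"))["top"]
def tr(v,X):
    c,s=np.cos(v[2]),np.sin(v[2]);X=np.atleast_2d(X)/1000.
    return np.c_[c*X[:,0]-s*X[:,1]+v[0],s*X[:,0]+c*X[:,1]+v[1],X[:,2]+v[3]]
E
cat > f1.py <<'E'
from fit import *
obs=[(w,(168,230),(-244,206,0)),(w,(249,234),(-244,76,28)),(w,(434,235),(-244,'r',28)),(w,(247,15),(0,70,66)),(w,(380,15),(0,-70,66)),
(t,(293.3,147.1),(44,206,0)),(t,(249.4,260.4),(-244,206,0)),(t,(446.1,190.2),(44,'r',28)),(t,(407,312.8),(-244,'r',28)),(t,(345.3,169),(0,70,66)),(t,(407.8,188),(0,-70,66))]
def f(v):
    return np.concatenate([proj(p,tr(v,[[c if c!='r' else v[4]*1000 for c in X]]))[0]-uv for p,uv,X in obs])
s=least_squares(f,[.67,-.06,-.234,.006,-.17],x_scale=[.01,.01,.01,.01,.01],loss="soft_l1")
v=s.x;print(v.round(4));print(s.fun.reshape(-1,2).round(1).tolist())
so=[(w,(289,103),(48,34,0)),(w,(343,103),(48,-34,0)),(w,(288,172),(-32.5,34,32)),(w,(344,172),(-32.5,-34,32)),(w,(317.5,204),(-67,0,76)),(w,(317.5,233),(-103,0,76))]
g=lambda u:np.concatenate([proj(p,tr([*u,v[3]],[X]))[0]-uv for p,uv,X in so])
q=least_squares(g,[.55,-.03,-.234]);u=[*q.x,v[3]];print("pan",np.round(u,4),q.fun.reshape(-1,2).round(1).tolist())
print("grip world",tr(u,[-85,0,58]))
def intray(X): c,s_=np.cos(v[2]),np.sin(v[2]);d=X[:2]-v[:2];return np.array([c*d[0]+s_*d[1],-s_*d[0]+c*d[1]])*1000
print("pan in tray",intray(np.array(u)),"bar end w",intray(at(w,(241,110),v[3]+.087)),"bar top end t",intray(at(t,(330.3,205.5),v[3]+.105)))
print("stack top",intray(at(w,(314,46.5),v[3]+.048)),"t",intray(at(t,(235+487/3.6,135+183/3.15),v[3]+.048)))
pickle.dump((v,u),open("fit.pkl","wb"))
im=cv2.resize(w["color"][0:250,130:450],None,fx=2.4,fy=2.4,interpolation=cv2.INTER_CUBIC)
def dl(vv,P,col):
    a=(proj(w,tr(vv,P))-[130,0])*2.4+.7
    cv2.polylines(im,[np.round(a*8).astype(int).reshape(-1,1,2)],False,col,1,cv2.LINE_AA,3)
G=(0,255,0)
dl(v,[(-238,70,28),(0,70,28)],G);dl(v,[(-238,-70,28),(0,-70,28)],G);dl(v,[(-238,70,0),(-238,-70,0),(0,-70,0)],G);dl(v,[(0,70,66),(0,-70,66)],G);dl(v,[(44,206,0),(-244,206,0),(-244,76,0)],G)
B=(255,0,0);dl(u,[(48,34,0),(48,-34,0),(24,-34,30),(-32.5,-34,32),(-32.5,34,32),(24,34,30),(48,34,0)],B)
dl(u,[(-67,9,76),(-67,-9,76),(-103,-9,76),(-103,9,76),(-67,9,76)],B)
dl(v,[(-24+24*np.cos(a),24*np.sin(a),48) for a in np.linspace(0,6.3,40)],(0,0,255))
cv2.imwrite("pics/ov1.png",im)
E
python3 f1.py
```

```text
[ 0.6659 -0.0688 -0.2363  0.0061 -0.1552]
[[-1.2, -0.6], [8.8, 0.5], [-0.3, -0.5], [-0.4, -0.3], [1.9, -0.3], [-0.1, -0.8], [-0.4, 0.1], [-0.6, 0.3], [1.3, 0.3], [-1.1, 1.4], [-1.8, 2.5]]
pan [ 0.5407 -0.04   -0.224   0.0061] [[0.1, 1.1], [-0.2, 0.4], [1.4, -1.1], [-0.1, -1.7], [-0.8, 0.0], [-0.4, 1.1]]
grip world [[ 0.4578082  -0.02112599  0.06409613]]
pan in tray [-128.47862804   -1.30590634] bar end w [-93.8228126   77.36690175] bar top end t [-97.85949057  69.75421158]
stack top [-25.50632659   0.6980264 ] t [-24.10913343   0.78994407]
```

View pics/ov1.png

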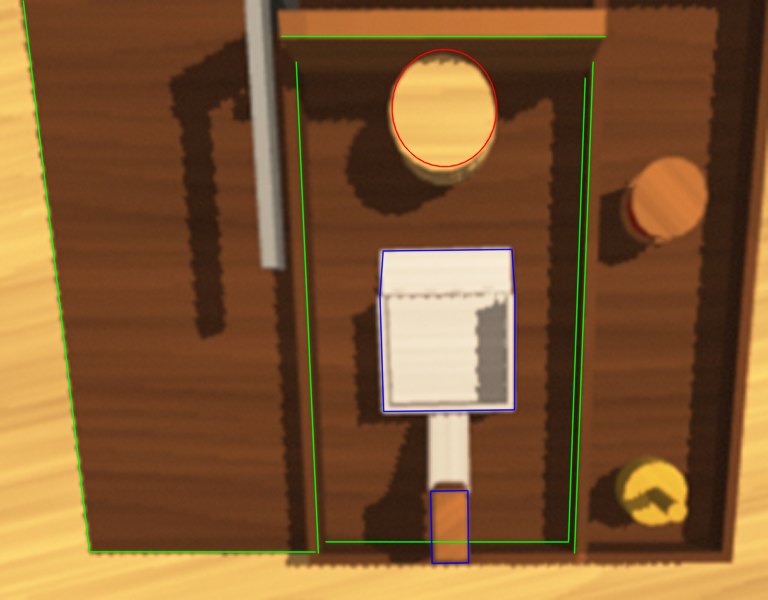

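>>> {"method": "move_arm", "body": {
  "increments": [
    [1,-0.12,-0.04,0.5,0,0,0],
    [1,-0.12,-0.04,0.6,0,0,0],
    [1,0,0,0.7,0,0,0],
    [1,0,0,0.7,0,0,0],
    [1,0,0,0.7,0,0,0],
    [1,0,0,0.7,0,0,0],
    [1,0,0,0.7,0,0,0],
    [1,0,0,0.5,0,0,0],
    [1,0,0,0.4,0,0,0],
    [1,0,0,0.36,0,0,0],
    [1,0,0,0,0,0,0]
  ]
}}

```text
time_s: 4.0
ee_pos: [0.4567, -0.021, 0.0437]
eef_rot: [3.141, 0.004, -0.233]
force: [0.9, -0.7, 1.2]
grip_width: 0.094
grip_force: 0.0
```

Run:
```python
from station import ctrl
from h import *
import pickle
o=ctrl.get_obs();p=ctrl.camera("wrist");T=toolT(o)@p["tool_from_camera"];p["pose"]=T
print(o["ee_pos"],o["eef_rot"],o["force"])
im=cv2.resize(p["color"],(780,585));cv2.imwrite("pics/w2.png",im);pickle.dump(p,open("w2.pkl","wb"))
```

```text
[ 0.45673347 -0.02103643  0.04367762] [ 3.14122605  0.00363516 -0.23272448] [ 0.86593198 -0.73364333  1.15631798]
```

View pics/w2.png

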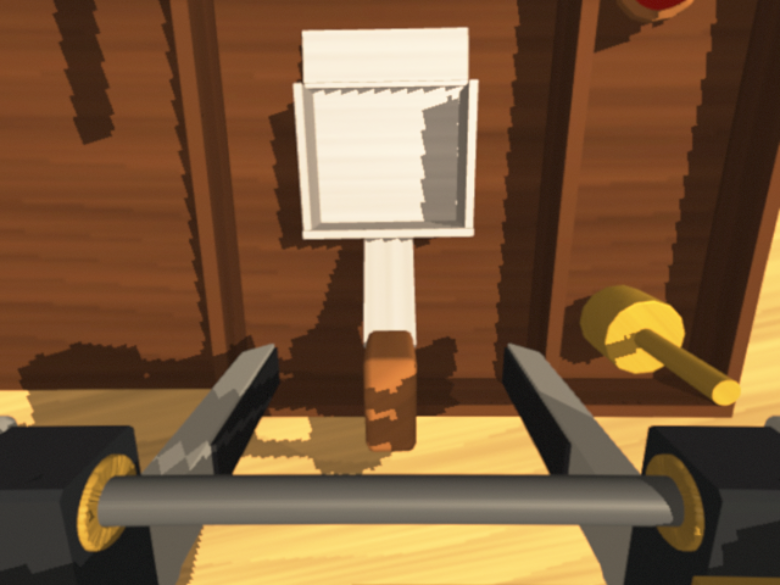

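The grip block (390,390) is centred between the fingers, so I'll close on it.

>>> {"method": "move_arm", "body": {
  "increments": [
    [0,0,0,0,0,0,0],
    [0,0,0,0,0,0,0],
    [0,0,0,0,0,0,0],
    [0,0,0,0,0,0,0],
    [0,0,0,0,0,0,0],
    [0,0,0,0,0,0,0],
    [0,0,0,0,0,0,0],
    [0,0,0,0,0,0,0]
  ],
  "force": 50
}}

```text
time_s: 4.85
ee_pos: [0.4579, -0.0212, 0.0454]
eef_rot: [3.142, 0.0, -0.234]
force: [0.6, 0.1, -0.5]
grip_width: 0.0336
grip_force: 0.0
```

Run:
```python
from station import ctrl
from h import *
import pickle
v,u=pickle.load(open("fit.pkl","rb"))
o=ctrl.get_obs();print(o["ee_pos"],o["eef_rot"],o["force"],o["moment"],o["grip_width"])
d=np.array(o["ee_pos"])[:2]-v[:2];c,s=np.cos(v[2]),np.sin(v[2]);print("tray",(c*d[0]+s*d[1])*1e3,(-s*d[0]+c*d[1])*1e3)
```

```text
[ 0.45787654 -0.02117419  0.04544549] [ 3.14158034e+00  6.90238882e-05 -2.34192920e-01] [ 0.62953897  0.05304294 -0.48245033] [ 0.05098881 -0.03642131 -0.0357222 ] 0.033587713036064365
tray -213.39438960362384 -2.3886956295074215
```

>>> {"method": "move_arm", "body": {
  "increments": [
    [0,0,0,0,0,0,0],
    [0,0,0,0,0,0,0],
    [0,0,0,0,0,0,0],
    [0,0,0,0,0,0,0],
    [0,0,0,0,0,0,0],
    [0,0.1,-0.03,0,0,0,0],
    [0,0.1,-0.03,0,0,0,0],
    [0,0.1,0,0,0,0,0],
    [0,0.1,0,0,0,0,0],
    [0,0,0,0,0,0,0]
  ]
}}

```text
time_s: 5.85
ee_pos: [0.4787, -0.0231, 0.0454]
eef_rot: [-3.142, -0.001, -0.234]
force: [2.5, 0.2, -0.2]
grip_width: 0.0176
grip_force: 49.9
```

```bash
cat > st.py <<'E'
from station import ctrl
from h import *
import pickle
v,u=pickle.load(open("fit.pkl","rb"))
o=ctrl.get_obs();print(np.round(o["ee_pos"],4),np.round(o["eef_rot"],4),np.round(o["force"],1),np.round(o["moment"],2),o["grip_width"],o["grip_force"])
d=np.array(o["ee_pos"])[:2]-v[:2];c,s=np.cos(v[2]),np.sin(v[2]);print("tray",(c*d[0]+s*d[1])*1e3,(-s*d[0]+c*d[1])*1e3,"t",o["time_s"])
E
python3 st.py
```

```text
[ 0.4787 -0.0231  0.0454] [-3.1415e+00 -6.0000e-04 -2.3420e-01] [ 2.5  0.2 -0.2] [-0.04 -0.34 -0.02] 0.017640338422519677 49.93362486362457
tray -192.66898249087726 0.6481895679268588 t 5.85
```

>>> {"method": "move_arm", "body": {
  "increments": [
    [0,0.1,0,0.01,0,0,0],
    [0,0.1,0,0.01,0,0,0],
    [0,0.1,0,0,0,0,0],
    [0,0.1,0,0,0,0,0],
    [0,0.1,0,0,0,0,0],
    [0,0.1,0,0,0,0,0],
    [0,0.1,0,0,0,0,0],
    [0,0.1,0,0,0,0,0],
    [0,0.1,0,0,0,0,0],
    [0,0.1,0,0,0,0,0],
    [0,0.1,0,0,0,0,0],
    [0,0.1,0,0,0,0,0],
    [0,0.1,0,0,0,0,0],
    [0,0.1,0,0,0,0,0],
    [0,0.1,0,0,0,0,0]
  ]
}}

```text
time_s: 7.35
ee_pos: [0.5507, -0.0401, 0.0454]
eef_rot: [-3.141, 0.001, -0.234]
force: [-12.6, 2.9, 17.7]
grip_width: 0.0178
grip_force: 50.0
```

```bash
python3 st.py
```

```text
[ 0.5507 -0.0401  0.0454] [-3.1415e+00  1.0000e-03 -2.3410e-01] [-12.6   2.9  17.7] [ 0.53  1.96 -0.01] 0.01779744063633177 49.96717572212219
tray -118.67098418260026 0.9359706362409015 t 7.35
```

>>> {"method": "move_arm", "body": {
  "increments": [
    [0,0.06,0,0,0,0,0],
    [0,0.06,0,0,0,0,0],
    [0,0.05,0,0,0,0,0],
    [0,0.02,0,0,0,0,0],
    [0,0.02,0,0,0,0,0]
  ]
}}

```text
time_s: 7.85
ee_pos: [0.5598, -0.0422, 0.0454]
eef_rot: [-3.142, 0.004, -0.234]
force: [-24.7, 6.2, 25.5]
grip_width: 0.0179
grip_force: 50.0
```

```bash
python3 st.py
python3 - <<'E'
from station import ctrl
import cv2
p=ctrl.camera("wrist");cv2.imwrite("pics/w3.png",p["color"])
E
```

```text
[ 0.5598 -0.0422  0.0454] [-3.1415  0.0038 -0.234 ] [-24.7   6.2  25.5] [1.05 3.73 0.1 ] 0.017926241889487517 50.00484645366669
tray -109.427204511884 1.0490765248511793 t 7.85
```

View pics/w3.png

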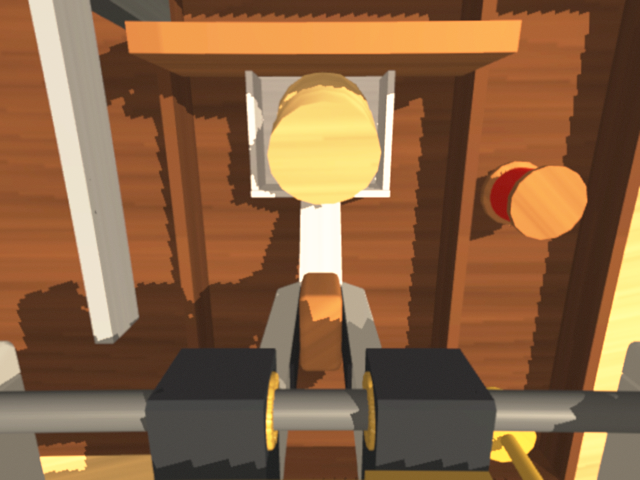

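The scoop meets the board (side walls at row ~72) and all three discs are over the pan, with the top one at (325,150) sitting a bit towards the back. I'll draw back, then look from two sides.

>>> {"method": "move_arm", "body": {
  "increments": [
    [0,-0.02,0,-0.01,0,0,0],
    [0,-0.04,0,-0.01,0,0,0],
    [0,-0.06,0,0,0,0,0],
    [0,-0.08,0,0,0,0,0],
    [0,-0.08,0,0,0,0,0],
    [0,-0.08,0,0,0,0,0],
    [0,-0.08,0,0,0,0,0],
    [0,-0.08,0,0,0,0,0],
    [0,-0.08,0,0,0,0,0],
    [0,-0.08,0,0,0,0,0],
    [0,-0.06,0,0,0,0,0],
    [0,-0.04,0,0,0,0,0],
    [0,-0.02,0,0,0,0,0],
    [0,0,0,0,0,0,0]
  ]
}}

```text
time_s: 9.3
ee_pos: [0.5221, -0.0334, 0.0455]
eef_rot: [3.142, 0.0, -0.234]
force: [-1.3, 0.3, 1.0]
grip_width: 0.0175
grip_force: 50.0
```

```bash
python3 st.py
cat > shot.py <<'E'
from station import ctrl
from h import *
import sys,pickle
o=ctrl.get_obs();w=ctrl.camera("wrist");w["pose"]=toolT(o)@w["tool_from_camera"];s=ctrl.camera("side");t=ctrl.camera("top")
pickle.dump((o,w,s,t),open("shot.pkl","wb"))
x=int(sys.argv[2]);y=int(sys.argv[3])
a=cv2.resize(w["color"][0:360,80:560],(400,300));c=lambda p,u,v_,W,H:cv2.resize(p["color"][v_:v_+H,u:u+W],(400,300),interpolation=cv2.INTER_CUBIC)
b=c(s,x,y,120,90);d=c(t,290,150,120,90);e=c(s,190,170,240,180)
cv2.imwrite(sys.argv[1],np.vstack([np.hstack([a,b]),np.hstack([d,e])]))
E
python3 shot.py pics/m1.png 255 195
```

```text
[ 0.5221 -0.0334  0.0455] [ 3.1415e+00  5.0000e-04 -2.3420e-01] [-1.3  0.3  1. ] [ 0.08  0.28 -0.06] 0.01754306091347846 49.998019337654114
tray -148.12045819944518 0.7225688436041378 t 9.3
```

View pics/m1.png

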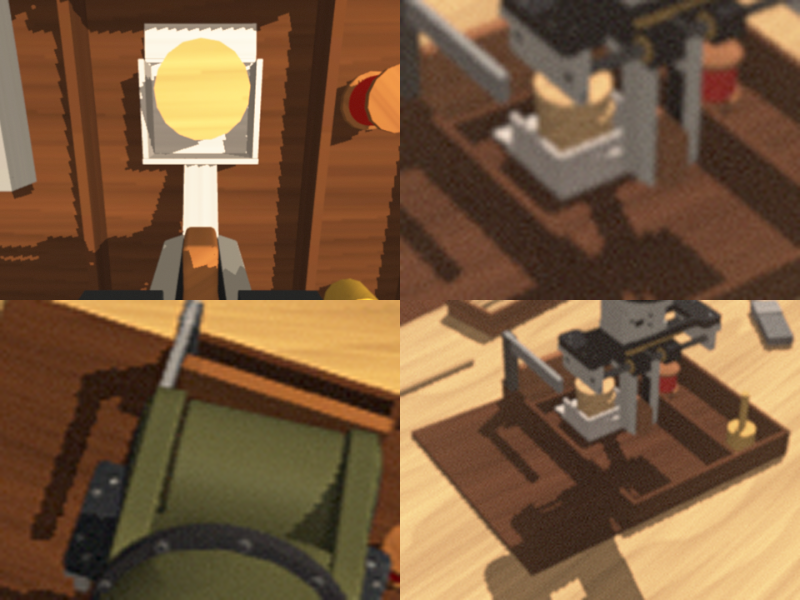

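The wrist crop (top left) shows the top disc centred at (203,92) over the pan. The side crop shows the stack upright in the pan. Lifting 45 mm gently.

>>> {"method": "move_arm", "body": {
  "increments": [
    [0,0,0,-0.02,0,0,0],
    [0,0,0,-0.04,0,0,0],
    [0,0,0,-0.06,0,0,0],
    [0,-0.01,0,-0.08,0,0,0],
    [0,-0.01,0,-0.1,0,0,0],
    [0,-0.01,0,-0.1,0,0,0],
    [0,-0.01,0,-0.1,0,0,0],
    [0,-0.01,0,-0.1,0,0,0],
    [0,-0.01,0,-0.1,0,0,0],
    [0,0,0,-0.08,0,0,0],
    [0,0,0,-0.06,0,0,0],
    [0,0,0,-0.04,0,0,0],
    [0,0,0,-0.02,0,0,0],
    [0,0,0,0,0,0,0]
  ]
}}

```text
time_s: 10.85
ee_pos: [0.5194, -0.0328, 0.0904]
eef_rot: [3.142, 0.0, -0.234]
force: [-0.1, -0.4, -2.2]
grip_width: 0.0176
grip_force: 50.0
```

```bash
python3 st.py; python3 shot.py pics/m2.png 255 185
python3 - <<'E'
import pickle
from h import *
from station import ctrl
o,w,s,t=pickle.load(open("shot.pkl","rb"));v,u=pickle.load(open("fit.pkl","rb"))
# bright disc top: blob of pale wood near image centre
hsv=cv2.cvtColor(w["color"],cv2.COLOR_BGR2HSV);m=cv2.inRange(hsv,(12,70,150),(30,200,255))
n,l,st,c=cv2.connectedComponentsWithStats(m[:260])
for i in range(1,n):
    if st[i,4]>1500:
        X=at(w,c[i],o["ee_pos"][2]-.039+.0505,w["pose"])-np.array([*v[:2],0]);cc,ss=np.cos(v[2]),np.sin(v[2])
        print(st[i].tolist(),c[i].round(),"tray",((cc*X[0]+ss*X[1])*1e3).round(1),((-ss*X[0]+cc*X[1])*1e3).round(1))
E
```

```text
[ 0.5194 -0.0328  0.0904] [ 3.1416e+00  1.0000e-04 -2.3420e-01] [-0.1 -0.4 -2.2] [ 0.11  0.23 -0.  ] 0.017645253998379455 49.99590575695038
tray -150.91165829405818 0.7276548153784326 t 10.85
[562, 0, 78, 260, 13886] [611. 150.] tray -76.6 -122.6
[264, 46, 117, 123, 11174] [322. 107.] tray -59.2 -0.0
[469, 82, 78, 69, 3561] [513. 115.] tray -62.5 -79.5
[0, 98, 37, 162, 3150] [ 12. 204.] tray -100.3 136.5
```

View pics/m2.png

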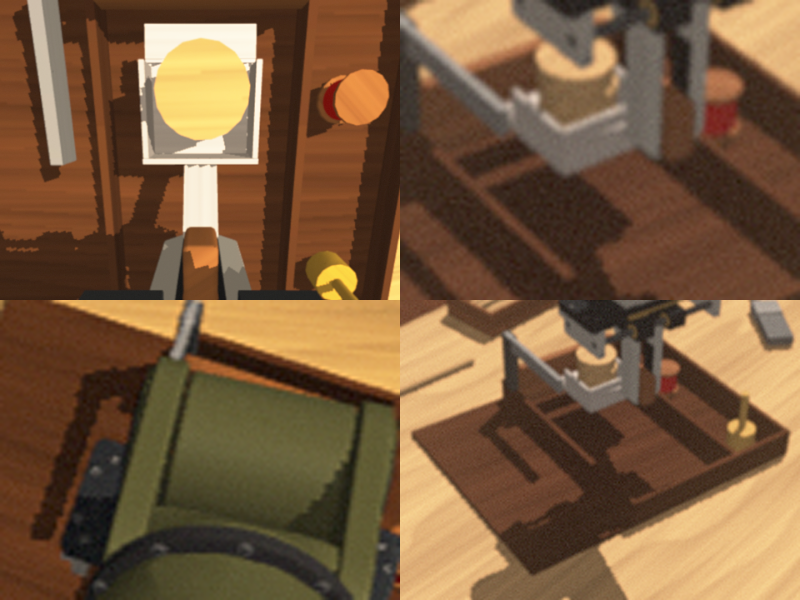

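All three discs are lifted in the scoop: the top disc at crop (203,90) is level, in bar reach at tray x −59. Dragging sideways under the bar.

>>> {"method": "move_arm", "body": {
  "increments": [
    [0,0,-0.03,0,0,0,0],
    [0,0,-0.06,0,0,0,0],
    [0,0,-0.08,0,0,0,0],
    [0,0,-0.08,0,0,0,0],
    [0,0,-0.08,0,0,0,0],
    [0,0,-0.08,0,0,0,0],
    [0,0,-0.08,0,0,0,0],
    [0,0,-0.08,0,0,0,0],
    [0,0,-0.08,0,0,0,0],
    [0,0,-0.08,0,0,0,0],
    [0,0,-0.08,0,0,0,0],
    [0,0,-0.08,0,0,0,0],
    [0,0,-0.08,0,0,0,0],
    [0,0,-0.08,0,0,0,0],
    [0,0,-0.08,0,0,0,0],
    [0,0,-0.08,0,0,0,0]
  ]
}}

```text
time_s: 12.6
ee_pos: [0.5335, 0.0264, 0.0904]
eef_rot: [3.142, 0.0, -0.234]
force: [-0.8, 0.7, -2.4]
grip_width: 0.0176
grip_force: 50.0
```

```bash
python3 st.py
```

```text
[0.5335 0.0264 0.0904] [ 3.1416  0.     -0.2342] [-0.8  0.7 -2.4] [ 0.1   0.23 -0.02] 0.01762988048496841 49.99619007110596
tray -151.028375975303 61.56208588392022 t 12.6
```

>>> {"method": "move_arm", "body": {
  "increments": [
    [0,0,-0.08,0,0,0,0],
    [0,0,-0.08,0,0,0,0],
    [0,0,-0.08,0,0,0,0],
    [0,0,-0.08,0,0,0,0],
    [0,0,-0.08,0,0,0,0],
    [0,0,-0.08,0,0,0,0],
    [0,0,-0.08,0,0,0,0],
    [0,0,-0.08,0,0,0,0],
    [0,0,-0.08,0,0,0,0],
    [0,0,-0.08,0,0,0,0],
    [0,0,-0.08,0,0,0,0],
    [0,0,-0.08,0,0,0,0],
    [0,0,-0.08,0,0,0,0],
    [0,0,-0.08,0,0,0,0],
    [0,0,-0.08,0,0,0,0],
    [0,0,-0.08,0,0,0,0],
    [0,0,-0.06,0,0,0,0],
    [0,0,-0.03,0,0,0,0],
    [0,0,0,0,0,0,0]
  ]
}}

```text
time_s: 14.5
ee_pos: [0.5493, 0.0929, 0.0904]
eef_rot: [3.142, 0.0, -0.234]
force: [0.7, 0.2, -2.1]
grip_width: 0.0178
grip_force: 50.0
```

```bash
python3 st.py; python3 shot.py pics/m3.png 240 185;  python3 - <<'E'
import pickle
from h import *
o,w,s,t=pickle.load(open("shot.pkl","rb"));v,u=pickle.load(open("fit.pkl","rb"))
hsv=cv2.cvtColor(w["color"],cv2.COLOR_BGR2HSV);m=cv2.inRange(hsv,(12,70,150),(30,200,255))
n,l,st,c=cv2.connectedComponentsWithStats(m[:260])
for i in range(1,n):
    if st[i,4]>1000:
        for z in (o["ee_pos"][2]-.039+.0345,v[3]+.016):
            X=at(w,c[i],z,w["pose"])-np.array([*v[:2],0]);cc,ss=np.cos(v[2]),np.sin(v[2])
            print(st[i].tolist(),c[i].round(),"tray",((cc*X[0]+ss*X[1])*1e3).round(1),((-ss*X[0]+cc*X[1])*1e3).round(1))
E
```

```text
[0.5493 0.0929 0.0904] [ 3.1416  0.     -0.234 ] [ 0.7  0.2 -2.1] [ 0.12  0.24 -0.02] 0.017825175058085736 49.99605417251587
tray -151.18829761666996 129.8890303557823 t 14.5
[0, 0, 216, 260, 52975] [103. 131.] tray -69.3 230.1
[0, 0, 216, 260, 52975] [103. 131.] tray -68.5 264.8
[270, 57, 107, 112, 9255] [323. 113.] tray -60.8 128.6
[270, 57, 107, 112, 9255] [323. 113.] tray -57.0 128.2
[422, 77, 25, 71, 1224] [434. 112.] tray -60.4 78.0
[422, 77, 25, 71, 1224] [434. 112.] tray -56.4 60.1
```

The disc in the pan now images at the size for a two-disc height (107 px against 117 px before), so the top disc is off. Moving over the landing's middle and lowering.

>>> {"method": "move_arm", "body": {
  "increments": [
    [0,-0.04,-0.012,0,0,0,0],
    [0,-0.08,-0.026,0,0,0,0],
    [0,-0.09,-0.03,0,0,0,0],
    [0,-0.09,-0.03,0.04,0,0,0],
    [0,-0.09,-0.03,0.08,0,0,0],
    [0,-0.09,-0.03,0.1,0,0,0],
    [0,-0.09,-0.03,0.1,0,0,0],
    [0,-0.08,-0.026,0.1,0,0,0],
    [0,-0.04,-0.012,0.1,0,0,0],
    [0,0,0,0.1,0,0,0],
    [0,0,0,0.1,0,0,0],
    [0,0,0,0.08,0,0,0],
    [0,0,0,0.04,0,0,0],
    [0,0,0,0.02,0,0,0],
    [0,0,0,0,0,0,0]
  ]
}}

```text
time_s: 16.15
ee_pos: [0.5184, 0.1117, 0.0474]
eef_rot: [-3.142, 0.0, -0.234]
force: [-0.9, -0.2, -2.6]
grip_width: 0.0176
grip_force: 50.0
```

```bash
python3 st.py
```

```text
[0.5184 0.1117 0.0474] [-3.1416  0.     -0.2343] [-0.9 -0.2 -2.6] [0.07 0.19 0.  ] 0.01764322119451758 49.99607563018799
tray -185.62869023815497 140.93987827372266 t 16.15
```

2 mm to go.

>>> {"method": "move_arm", "body": {
  "increments": [
    [0,0,0,0.015,0,0,0],
    [0,0,0,0.015,0,0,0],
    [0,0,0,0.01,0,0,0],
    [0,0,0,0,0,0,0],
    [0,0,0,0,0,0,0]
  ]
}}

```text
time_s: 16.65
ee_pos: [0.5184, 0.1117, 0.0455]
eef_rot: [-3.142, -0.0, -0.234]
force: [-0.0, -0.7, -3.5]
grip_width: 0.018
grip_force: 50.0
```

```bash
python3 st.py
```

```text
[0.5184 0.1117 0.0455] [-3.1416e+00 -1.0000e-04 -2.3420e-01] [-0.  -0.7 -3.5] [0.09 0.18 0.02] 0.017958304021707432 49.996320605278015
tray -185.65090360051892 140.97904118726876 t 16.65
```

>>> {"method": "move_arm", "body": {
  "increments": [
    [0,0,0,0.01,0,0,0],
    [0,0,0,0,0,0,0],
    [0,0,0,0,0,0,0]
  ]
}}

```text
time_s: 16.95
ee_pos: [0.5184, 0.1118, 0.0454]
eef_rot: [-3.141, -0.0, -0.234]
force: [-5.0, -0.8, 5.5]
grip_width: 0.0177
grip_force: 50.0
```

```bash
python3 st.py
```

```text
[0.5184 0.1118 0.0454] [-3.1415e+00 -2.0000e-04 -2.3420e-01] [-5.  -0.8  5.5] [-0.03  0.81 -0.02] 0.017700511154940535 49.99917447566986
tray -185.6556968033217 141.02307533384658 t 16.95
```

On the landing. Opening and retreating straight up.

>>> {"method": "move_arm", "body": {
  "increments": [
    [0.6,0,0,0,0,0,0],
    [0.6,0,0,0,0,0,0],
    [0.6,0,0,0,0,0,0],
    [0.6,0,0,0,0,0,0],
    [0.6,0,0,0,0,0,0],
    [0.6,0,0,0,0,0,0],
    [0.6,0,0,-0.2,0,0,0],
    [0.6,0,0,-0.4,0,0,0],
    [0.6,0,0,-0.6,0,0,0],
    [0.6,0,0,-0.6,0,0,0],
    [0.6,0,0,-0.6,0,0,0],
    [0.6,-0.3,0,-0.6,0,0,0],
    [0.6,-0.3,0,-0.6,0,0,0],
    [0.6,-0.3,0,-0.6,0,0,0],
    [0.6,-0.3,0,0,0,0,0],
    [0.6,0,0,0,0,0,0]
  ]
}}

```text
time_s: 18.55
ee_pos: [0.4593, 0.126, 0.2565]
eef_rot: [-3.141, -0.002, -0.233]
force: [0.2, -0.1, -0.1]
grip_width: 0.0563
grip_force: 0.0
```

```bash
python3 st.py; python3 shot.py pics/m4.png 240 185
```

```text
[0.4593 0.126  0.2565] [-3.1406e+00 -2.1000e-03 -2.3350e-01] [ 0.2 -0.1 -0.1] [0.01 0.01 0.01] 0.05627617614516873 0.0
tray -246.5057104839259 140.98655363521107 t 18.55
```

View pics/m4.png

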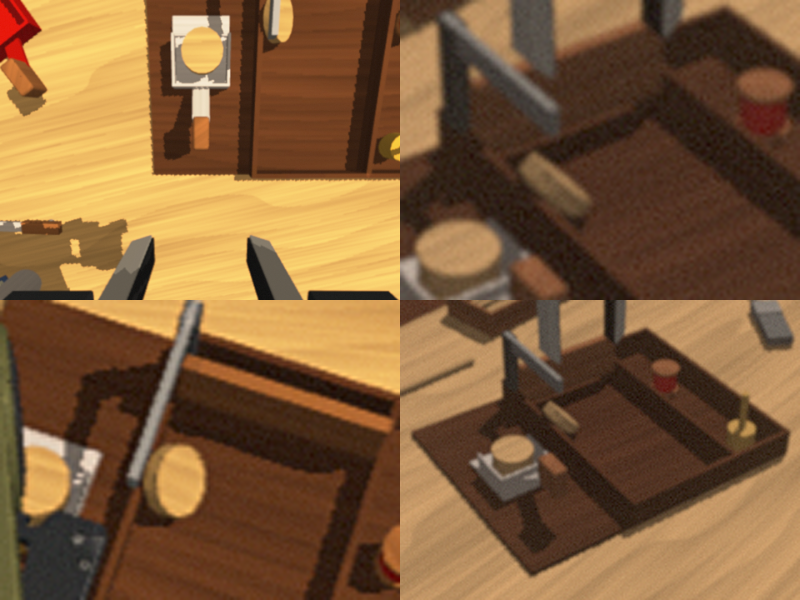

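Final picture: the scoop is flat on the landing (wrist crop 200,60) with its discs level in the pan. The struck disc lies in the bin, leaning stably against the bar-side wall (top crop 180,480), and the gripper is clear. Handing in.

```bash
python3 -c "
from station import ctrl
print(ctrl.hand_in())"
```

```text
the job is handed in; nothing more can be done
None
```

The job is handed in at about 19 s of the 43 s allowed, with no verdict returned: the scoop stands flat on the middle of the landing with two discs in it and the gripper clear, and the struck third disc is back in the bin, leaning against the bar-side wall rather than lying flat.

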